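# Lock the washing cup into its spring bayonet dock

### The job

Pick up the empty ribbed washing cup, set its bayonet foot into the grey dock, press it down against the spring, twist it clockwise (seen from above) to the stop and let it rise into its notches, so that it stays locked upright in the dock with nothing holding it. Feel gently for the slots rather than forcing the cup, keep it upright, and leave the dock's neighbours (orc board, palette, magnifier, tweezers, paint pots) where they are.

Things in the scene. Friction and masses are not known exactly. Their poses are not given: they have to be found in the camera images.
- cup: Empty blue plastic washing cup, finely ribbed, 86 mm tall, about 0.13 kg, standing upright. Origin: centre of the foot's underside; z up its axis. z=30 to 86 mm: round open cup, outer diameter 58 mm, wall 3 mm. z=0 to 30 mm: grey round foot, diameter 38 mm, bottom edge bevelled 2.5 mm. Two red stripes down the outside, on the +x and -x sides, stand over the bayonet pins.
- cup_grip (a point): Point on the cup's axis, 70 mm above its underside (16 mm below the rim): a good height to grip the cup across its outside, in any direction.
- cup_pin (a point): Point on the cup's axis, 9 mm above its underside, where a round steel cross pin of 7 mm diameter runs through the foot along the cup's x axis. Its ends stick out on both sides to 27.5 mm from the axis: the two bayonet pins. A half turn of the cup gives the same fit.
- dock: Grey square bayonet dock, 104 x 104 mm, 40 mm high, fixed to the shelf. Origin: centre of its underside, z up along the socket axis. In it is a round aluminium insert with two opposite pin slots roughly along the dock's x axis, clamped at an unmeasured angle up to 23 degrees either way from that axis; it stays at that angle. More than 60 N between cup and dock is forcing it.
- dock_mouth (a point): Centre of the socket mouth, on the dock's top face. Bore 41 mm (1.5 mm play all round the foot); the pin slots are 10 mm wide, each marked by a red bar on the top face. With the pins not over the slots, the foot enters 5.5 mm and the pins then rest on the top face. Over the slots the cup goes on down.
- dock_spring (a point): Where the cup's underside meets the spring plunger, 8 mm below the mouth: 3 N there, then 0.4 N more per mm; let go, the cup floats here. At 22 to 27 mm below the mouth (8.5 to 10.5 N; 27 is bottom) the cup can be twisted 45 degrees clockwise, seen from above, under the lands to a hard stop (0.2 N m shows it; 1 N m is too much). Anticlockwise is blocked.
- dock_locked (a point): Where the cup's underside is once locked, on the socket axis, 17.5 mm below the mouth. Let up at the stop, the pins rise 4.5 mm from under the lands into notches 10 mm wide and the spring holds them there. Let up short of the notches, the cup only hangs under the lands, 22 mm below the mouth: not locked.
- orc_board: Cork board 110 x 240 mm, 12 mm thick, with three grey and black primed orcs 38 mm tall. Origin: centre of the underside. Leave alone.
- palette: Ivory ceramic palette 100 x 150 mm, 15 mm high. Origin: centre of the underside. Leave alone.
- magnifier: Hand magnifier with smoked acrylic lens, 82 mm disc 8 mm high at the origin (underside), black handle to 126 mm along its -x. Leave alone.
- tweezers_a: Stainless tweezers 125 mm long along x, 8 mm high, lying flat; origin mid-length on the underside. Leave alone.
- tweezers_b: A second such pair of tweezers. Leave alone.
- pot_green: Green paint pot with white cap, 34 mm diameter, 42 mm high; origin under its centre. Leave alone.
- pot_red: Red paint pot with white cap, same size; origin under its centre. Leave alone.
Not all that is in view belongs to the job. Of the things that look like the cup, the middle-sized one is meant.

How it is judged:
On the way, in this order (a step that is already met when the one before it is completed fails the run):
1. the cup is lifted clear of the shelf, its foot more than 45 mm up (height (world z) of cup above 0.045 m), for 0.1 s.
2. the cup is pressed down in the dock against the spring, below the lands (z of cup in the frame of dock below 0.0187 m and horizontal distance between cup and dock below 0.004 m), for 0.1 s.
At the end, for the whole second after the job is handed in: The cup sits locked in the dock, released and at rest: its foot 20.5 to 25.2 mm above the dock's underside (risen into the notches and held there against the spring), within 4 mm of the dock's axis and upright within 0.07 rad (z of cup in the frame of dock between 0.0205 and 0.0252 m and horizontal distance between cup and dock below 0.004 m and angle between cup's own z axis and vertical below 0.07 rad and linear speed of cup below 0.01 m/s and contact force between cup and the fingers below 0.1 N); the robot touches nothing.
It fails at once if the cup is forced: more than 60 N between cup and dock (contact force between cup and dock above 60 N).
It fails at once if the cup is tipped more than 0.5 rad (angle between cup's own z axis and vertical above 0.5 rad).
It fails at once if a neighbour (orc board, palette, magnifier, tweezers or paint pot) is shifted by more than 20 mm (distance of any of orc_board, palette, magnifier, tweezers_a, tweezers_b, pot_green, pot_red from where it was at the start of the episode above 0.02 m).
It also fails if it takes over 72 s, if anything falls off the work surface, if the arm or the gripper's body presses on something with over 40 N, if the wrist force passes 120 N, or if a joint passes its speed limit or range.

### The arm

A 6-joint arm with a two-finger parallel gripper is mounted at the origin on the work surface. World frame = base frame: x ahead of the robot, y to its left, z up, the work surface at z = 0. Lengths are in m, angles in rad, forces in N, time in s.
With the tool pointing down it reaches from about 0.375 to 0.975 m from the base axis. Payload 3.8 kg.
Tool frame: the origin (TCP) lies at the very end of the fingers, on their centre line; the grasp point (between the pads) lies 19 mm behind it; z points along the fingers, y is the line along which they close (so a half turn about z gives the same grasp; the last joint's range is limited). The gripper opens to 88 mm and grips with 3 to 60 N. Pads are 18 mm wide; open, the fingers measure 123 mm over their backs; the gripper's body (75 mm by 187 mm) begins 45 mm behind the grasp point.
Start: joints at [-1.369, 0.264, 1.604, -0, 1.274, -0.037], TCP at [0.16, -0.656, 0.239] pointing down, gripper open.
Joint ranges: [-2.63, 2.63], [-0.94, 2.18], [0.31, 2.57], [-1.31, 4.45], [0, 2.66], [-2.55, 2.55]. Speed limits (rad/s): [2.57, 2.57, 3.14, 3.14, 3.14, 3.14].

### API

Orientations are given as a unit quaternion [x, y, z, w].
In Python, from rig import readout, camera, order gives the robot as it stands. The module is installed in compiled form; this text tells all that it offers.
- The arm moves only by the shell command python3 -m crank 'ROWS' [FORCE]. ROWS is JSON, one flat list of numbers, 7 for each row, row after row: the shift along the tool's x, y, z in mm, then the turn, a rotation vector about the tool's x, y, z in degrees, then the closure in counts, from 0 (fully open) to 255 (shut). In form: [dx, dy, dz, wx, wy, wz, hand, dx, dy, dz, wx, wy, wz, hand, ...]. A call has 1 to 10 rows; each row is the pose to reach, as a shift and turn from the pose commanded when the call began, along the tool's axes at that moment; what a row does not reach only later rows make up. A row lasts 1/12 s, in which the tool goes at most 41.7 mm and 7.16 degrees, less where a joint would pass 70% of its speed; a pose out of reach is approached as far as the arm can. A call with a gripper value outside its range is refused whole. The fingers move at their own pace and stop on an object; FORCE is the grip in N (left out, the last holds). Time passes only in rows, so rows that repeat a pose let the fingers close. It gives the time, the measured TCP pose, the force, the opening and the grip force at its end, in the units of the state.
- readout.get_state(): the state, without advancing time (a new reading comes with each control period).
- camera(name): name is "side" or "top" or "wrist"; returns a dict with "image" (420x560x3 uint8, red, green, blue), "fovy" (degrees; the focal length in pixels is half the picture's height over the tangent of half this angle, whatever the lens; pixels are square), "cx", "cy" (the principal point, pixels), "extrinsics" (4x4, takes a point from world to camera coordinates). Camera axes: x right, y down, z forward; pixel columns grow to the right and rows downward; lengths in m; the calibration is good to about 2 mm. A picture is of the moment at which its call begins. There is no depth.
- order.hand_in(): hands the job in; it is judged then, once.
The state is a dict: "time": time; "joint_pos": joint angles; "dq": joint speeds; "joint_efforts": joint torques, N m; "position": TCP position; "orientation": TCP orientation; "ft_force": force on the tool from outside, world axes, zero at the start; "wrist_torque": the same for the moment, N m; "opening": opening from 0.0 (shut) to 1.0 (fully open); "grasp_force": force on a finger pad.
Only numpy, scipy, OpenCV 4.12 (cv2) and the standard library are available. Lean on these libraries where they do the work, as an engineer would, in place of code of your own. Each camera call takes 0.05 s, during which the arm holds its last target. There are 200 camera calls.

## Working session

There is one attempt and no reset: what is moved stays moved. The work goes in short steps, Python scripts to look and compute and a shell command to move; the robot and the scene stay as the last step left them, time stands still between calls to the robot, and variables do not carry over. Pictures are saved under pics/ and viewed, at most 10 in all, crops included, and the job is handed in when it is done.

```bash
mkdir -p pics; cat > h.py <<'E'
import numpy as np, cv2
from rig import readout, camera, order
from scipy.spatial.transform import Rotation as R
def snap(n,f):
    c=camera(n); cv2.imwrite('pics/'+f,c['image'][:,:,::-1]); 
    np.savez('pics/'+f+'.npz',**{k:np.array(v) for k,v in c.items()}); return c
def load(f): return {k:v for k,v in np.load('pics/'+f+'.npz').items()}
def ray(c,u,v):
    f=c['image'].shape[0]/2/np.tan(np.radians(float(c['fovy']))/2)
    E=np.array(c['extrinsics']); d=E[:3,:3].T@np.array([(u-c['cx'])/f,(v-c['cy'])/f,1]); o=-E[:3,:3].T@E[:3,3]
    return o,d/np.linalg.norm(d)
def onz(c,u,v,z):
    o,d=ray(c,u,v); return o+d*(z-o[2])/d[2]
def proj(c,p):
    f=c['image'].shape[0]/2/np.tan(np.radians(float(c['fovy']))/2)
    E=np.array(c['extrinsics']); q=E[:3,:3]@np.array(p)+E[:3,3]; return np.array([q[0]/q[2]*f+c['cx'],q[1]/q[2]*f+c['cy']])
def totool(p):
    s=readout.get_state(); return R.from_quat(s['orientation']).inv().apply(np.array(p)-s['position'])*1000
E
python3 - <<'E'
from h import *
a=[snap(n,n+'0.png') for n in('top','side')]
for c in a: print(c['fovy'],c['cx'],c['cy'],np.round(c['extrinsics'],3).tolist())
s=readout.get_state(); print(s)
print(R.from_quat(s['orientation']).as_matrix().round(3))
E
```

```text
49.08532218146651 273.41389903037765 211.01890015615996 [[0.018, -1.0, -0.016, 0.005], [-0.991, -0.016, -0.133, 0.605], [0.133, 0.019, -0.991, 1.441], [0.0, 0.0, 0.0, 1.0]]
55.33131056878027 273.87862596205497 213.03463100304205 [[-0.829, -0.559, 0.013, 0.492], [-0.336, 0.479, -0.811, 0.252], [0.447, -0.676, -0.585, 0.856], [0.0, 0.0, 0.0, 1.0]]
{'time': 0.1, 'joint_pos': array([-1.36887084e+00,  2.64698080e-01,  1.60523479e+00, -1.64846428e-05,
        1.27368186e+00, -3.69007109e-02]), 'dq': array([-1.20157274e-03, -1.73084016e-03, -2.47061358e-03, -5.41161699e-04,
        1.06629877e-03,  7.81913246e-05]), 'joint_efforts': array([ 4.83352323e-04, -5.03618789e+01, -3.58071578e+01,  7.31118419e-02,
        2.33367481e-02, -4.47988407e-05]), 'position': array([ 0.15954427, -0.65521853,  0.23750027]), 'orientation': array([ 9.92877928e-01,  1.19131850e-01, -9.11804094e-05, -1.00694816e-03]), 'ft_force': array([ 0.29354377,  0.08387038, -0.23318353]), 'wrist_torque': array([ 0.00450174, -0.02921927, -0.00507387]), 'grasp_force': 0.0, 'opening': 1.000669899367326}
[[ 0.972  0.237 -0.   ]
 [ 0.237 -0.972  0.002]
 [ 0.    -0.002 -1.   ]]
```

View pics/top0.png

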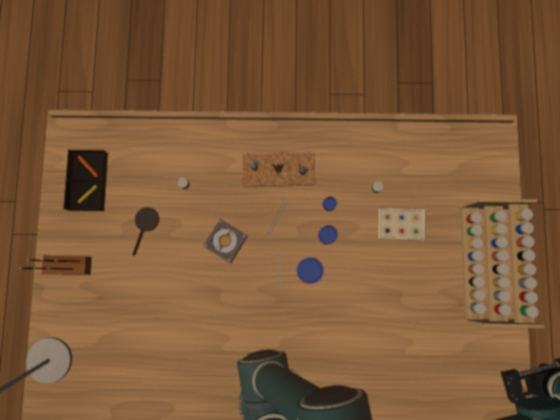

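View pics/side0.png

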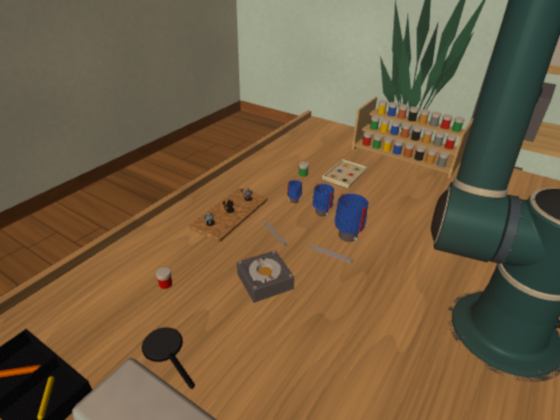

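The top view shows three blue cups: small (330,203), middle (328,235) and large (310,270). The dock is at (226,241). The side view shows the middle cup at (323,198) and the dock at (265,272).

```bash
cat > m.py <<'E'
from h import *
c=load('top0.png'); im=c['image'].astype(int)
m=((im[:,:,2]>im[:,:,0]+40)&(im[:,:,2]>im[:,:,1]+30)).astype(np.uint8)
n,l,st,ce=cv2.connectedComponentsWithStats(m)
for s,q in zip(st,ce):
    if s[4]>60: print(s,q.round(1),onz(c,*q,.08).round(4))
d=onz(c,226,241,.04); print('dock',d)
s=load('side0.png')
for p in ([*onz(c,328,235,.08)],d): print(proj(s,p))
for n,u,v,z in(('small',330,203,.06),('large',310,270,.1),('tw',278,218,0.008),('tw2',280,270,0.008)): print(n,onz(c,u,v,z).round(3))
for p in ('dockc',206,243),('dc',221,219),('dc',248,234),('dc',232,262): print(onz(c,p[1],p[2],.04).round(4))
E
python3 m.py; python3 - <<'E'
from h import *
c=snap('wrist','w0.png'); E=np.array(c['extrinsics']); s=readout.get_state(); r=R.from_quat(s['orientation']).as_matrix()
print(c['fovy'],c['cx'],c['cy'],'cam in tool',(r.T@(-E[:3,:3].T@E[:3,3]-s['position'])).round(4),(E[:3,:3]@r).round(3))
E
```

```text
[     0      0    560    420 234486] [279.4 209.4] [ 0.6046 -0.004   0.08  ]
[324 200  12   9  84] [329.2 203.8] [ 0.6247 -0.1601  0.08  ]
[320 228  16  15 182] [327.3 234.6] [ 0.5279 -0.1544  0.08  ]
[298 260  24  22 403] [309.3 270.1] [ 0.4173 -0.0994  0.08  ]
dock [0.50531164 0.16521676 0.04      ]
[324.14972828 190.41900045]
[266.11936919 267.53084999]
small [ 0.63  -0.165  0.06 ]
large [ 0.418 -0.1    0.1  ]
tw [0.586 0.    0.008]
tw2 [ 0.417 -0.009  0.008]
[0.4978 0.2291 0.04  ]
[0.5759 0.1836 0.04  ]
[0.5289 0.0953 0.04  ]
[0.4389 0.144  0.04  ]
63.84193364170898 277.8641072564776 216.70444119149158 cam in tool [ 0.0822 -0.0004 -0.1464] [[-0.001  1.     0.002]
 [-0.947 -0.    -0.321]
 [-0.321 -0.002  0.947]]
```

```bash
python3 - <<'E'
from h import *
for p in ([.2,-.40,.26],[.528,-.154,.20]): print(totool(p).round(0))
E
```

```text
[ 100. -239.  -22.]
[ 477. -400.   38.]
```

```bash
python3 -m crank '[40,-40,-20,0,0,0,0,60,-100,-22,0,0,0,0,80,-150,-22,0,0,0,0,100,-200,-22,0,0,0,0,140,-235,-20,0,0,0,0,180,-250,-10,0,0,0,0,220,-270,0,0,0,0,0,260,-290,10,0,0,0,0,300,-310,15,0,0,0,0,340,-330,20,0,0,0,0]'; python3 -m crank '[140,-70,20,0,0,0,0,140,-70,20,0,0,0,0,140,-70,20,0,0,0,0,140,-70,20,0,0,0,0,140,-70,20,0,0,0,0,140,-70,20,0,0,0,0]'
python3 - <<'E'
from h import *
c=snap('wrist','w1.png');print(readout.get_state()['position'])
E
```

```text
time: 0.98
position: [0.3539, -0.3065, 0.2293]
orientation: [0.993, 0.119, 0.0, 0.0]
ft_force: [0.4, 0.1, -0.6]
opening: 1.0
grasp_force: 0.0
time: 1.48
position: [0.4733, -0.2059, 0.2089]
orientation: [0.993, 0.121, -0.001, -0.0]
ft_force: [-0.8, -0.8, 0.1]
opening: 1.003
grasp_force: 0.0
[ 0.47258482 -0.20690125  0.20918627]
```

View pics/w1.png

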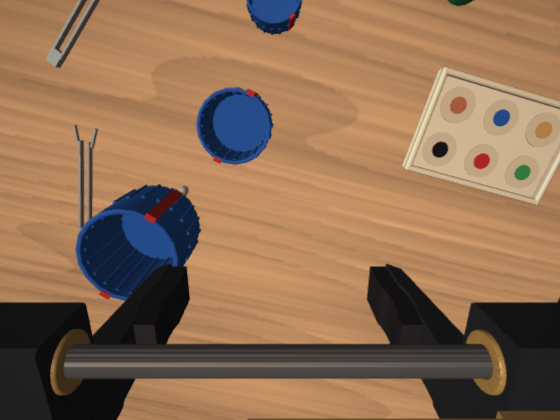

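The middle cup's rim is centred near (236,125), with red stripes at (251,93) and (218,160). The large cup is at lower left.

```bash
python3 - <<'E'
from h import *
c=load('w1.png')
im=c['image'].astype(int)
m=((im[:,:,2]>im[:,:,0]+40)&(im[:,:,2]>im[:,:,1]+25)).astype(np.uint8)
m[:75]=0;m[:,:190]=0;m[180:]=0
k=cv2.convexHull(np.argwhere(m)[:,::-1].astype(np.int32))[:,0]
P=np.array([onz(c,*q,.086)[:2] for q in k]); print(cv2.minEnclosingCircle(P.astype(np.float32)), P.mean(0))
a=onz(c,251,93,.086);b=onz(c,218,160,.086);print(a,b,np.degrees(np.arctan2(*(a-b)[1::-1])),(a+b)/2,np.linalg.norm(a-b))
L=np.array([onz(c,128,252,.12)]);print('large',L)
for p in ([*((a+b)/2)[:2],.2],[.505,.165,.2]):print(totool(p).round(1))
print(readout.get_state()['joint_pos'].round(2))
E
```

```text
((0.5540132522583008, -0.2437373846769333), 0.1201946884393692) [ 0.54319246 -0.209367  ]
[ 0.55449725 -0.16423483  0.086     ] [ 0.49909197 -0.14941596  0.086     ] -14.974007796742594 [ 0.52679461 -0.15682539  0.086     ] 0.05735279870777883
large [[ 0.42011433 -0.10004105  0.12      ]]
[ 64.6 -35.7   9.1]
[ 120.2 -353.4    9.2]
[-0.46 -0.02  1.97 -0.    1.19  0.87]
```

```bash
python3 -m crank '[64.6,-35.7,9,0,0,-7,0,64.6,-35.7,9,0,0,-14,0,64.6,-35.7,9,0,0,-21,0,64.6,-35.7,9,0,0,-28,0,64.6,-35.7,9,0,0,-35,0,64.6,-35.7,9,0,0,-42,0,64.6,-35.7,9,0,0,-49,0,64.6,-35.7,9,0,0,-56,0,64.6,-35.7,9,0,0,-63,0,64.6,-35.7,9,0,0,-70,0]'; python3 -m crank '[0,0,0,0,0,-7,0,0,0,0,0,0,-14,0,0,0,0,0,0,-21,0,0,0,0,0,0,-28,0,0,0,0,0,0,-35,0,0,0,0,0,0,-42,0,0,0,0,0,0,-49,0,0,0,0,0,0,-56,0,0,0,0,0,0,-63,0,0,0,0,0,0,-70,0]';python3 -m crank '[0,0,0,0,0,-7,0,0,0,0,0,0,-11,0,0,0,0,0,0,-11,0,0,0,0,0,0,-11,0]'
python3 - <<'E'
from h import *
c=snap('wrist','w2.png')
s=readout.get_state();r=R.from_quat(s['orientation']).as_matrix();print(s['position'],r.round(3),s['joint_pos'].round(2))
print(proj(c,[.527,-.157,.086]))
E
```

```text
time: 2.37
position: [0.526, -0.1592, 0.2009]
orientation: [0.744, 0.668, -0.0, 0.0]
ft_force: [0.3, -0.1, 0.4]
opening: 1.0
grasp_force: 0.0
time: 3.2
position: [0.526, -0.1592, 0.201]
orientation: [0.226, 0.974, -0.0, 0.0]
ft_force: [0.2, -0.5, -0.1]
opening: 0.996
grasp_force: 0.0
time: 3.53
position: [0.5264, -0.1587, 0.2009]
orientation: [0.135, 0.991, -0.0, 0.0]
ft_force: [-0.3, 0.2, 0.4]
opening: 1.002
grasp_force: 0.0
[ 0.52653611 -0.15849206  0.20089898] [[-0.963  0.268  0.   ]
 [ 0.268  0.963 -0.   ]
 [-0.    -0.    -1.   ]] [-0.34  0.06  1.92 -0.    1.17 -1.64]
[280.42650637 213.25043744]
```

View pics/w2.png

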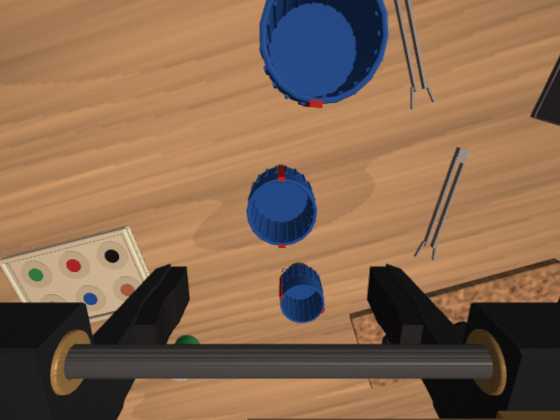

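The cup's rim is centred at about (282,212), with stripes vertical in the picture at (281,178) and (282,246). The pins therefore lie along tool x. Descend, grip and lift.

```bash
python3 -m crank '[1,3.3,40,0,0,0,0,1,3.3,75,0,0,0,0,1,3.3,105,0,0,0,0,1,3.3,130,0,0,0,0,1,3.3,145,0,0,0,0,1,3.3,150,0,0,0,0,1,3.3,150,0,0,0,0,1,3.3,150,0,0,0,0]'; python3 -m crank '[0,0,0,0,0,0,90,0,0,0,0,0,0,130,0,0,0,0,0,0,130,0,0,0,0,0,0,130,0,0,0,0,0,0,130,0,0,0,0,0,0,130,0,0,0,0,0,0,130,0,0,0,0,0,0,130]' 30
```

```text
time: 4.25
position: [0.5276, -0.1543, 0.0513]
orientation: [0.134, 0.991, -0.0, 0.0]
ft_force: [0.2, -0.4, 0.8]
opening: 1.0
grasp_force: 0.0
time: 4.92
position: [0.5278, -0.1542, 0.0514]
orientation: [0.133, 0.991, -0.0, 0.001]
ft_force: [-0.1, -1.2, 4.8]
opening: 0.659
grasp_force: 29.9
```

```bash
python3 -m crank '[0,0,-15,0,0,0,130,0,0,-40,0,0,0,130,0,0,-80,0,0,0,130,0,0,-120,0,0,0,130,0,0,-150,0,0,0,130,0,0,-170,0,0,0,130,0,0,-170,0,0,0,130]'; python3 - <<'E'
from h import *
print(totool([.61,.135,.22]).round())
E
```

```text
time: 5.5
position: [0.53, -0.1547, 0.2259]
orientation: [0.133, 0.991, -0.001, 0.004]
ft_force: [1.6, -1.0, -1.1]
opening: 0.661
grasp_force: 29.9
[ -1. 301.   6.]
```

```bash
python3 -m crank '[0,30,6,0,0,0,130,0,70,6,0,0,0,130,0,110,6,0,0,0,130,0,150,6,0,0,0,130,0,190,6,0,0,0,130,0,230,6,0,0,0,130,0,265,6,0,0,0,130,0,290,6,0,0,0,130,0,301,6,0,0,0,130,0,301,6,0,0,0,130]'
python3 - <<'E'
from h import *
c=snap('wrist','w3.png')
s=readout.get_state();print(s['position'],s['joint_pos'].round(2),proj(c,[.505,.165,.04]))
E
```

```text
time: 6.33
position: [0.6056, 0.1386, 0.2118]
orientation: [0.132, 0.991, -0.0, -0.002]
ft_force: [-0.6, -0.3, -1.4]
opening: 0.66
grasp_force: 29.9
[0.60546564 0.13684021 0.2121602 ] [ 0.18  0.18  1.75 -0.    1.21 -1.12] [277.27908966  81.03516616]
```

View pics/w3.png

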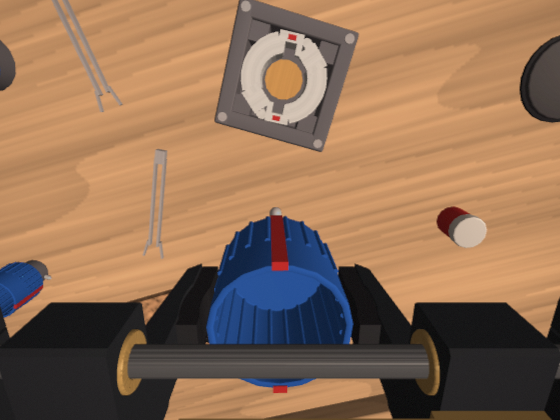

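The dock is at the top of the view: socket near (284,79), red bars at (292,38) and (276,118), and corner screws at (246,6), (350,38), (318,144) and (222,118). The cup is held with its stripe at (280,240) and its pin at (277,212).

```bash
cat > d.py <<'E'
from h import *
c=load('w3.png'); im=c['image'].astype(int)
m=((im[:,:,0]>120)&(im[:,:,1]<70)&(im[:,:,2]<70)).astype(np.uint8)
n,l,st,ce=cv2.connectedComponentsWithStats(m); pts=[]
for s,q in zip(st,ce):
    if 15<s[4]<3000: print(s,q.round(1))
    if 15<s[4]<3000 and s[1]<150 : pts.append(onz(c,*q,.04))
a,b=pts[:2]; print('slots',a,b,np.linalg.norm(a-b),(a+b)/2,np.degrees(np.arctan2(*(a-b)[1::-1])))
C=[onz(c,*q,.04) for q in((246,6),(350,38),(318,144),(222,118))]; print('corners',np.mean(C,0),[round(float(np.linalg.norm(C[i]-C[i-1])),3) for i in range(4)])
e=C[1]-C[0];print('edge ang',np.degrees(np.arctan2(e[1],e[0])))
# orange plunger circle
h=cv2.cvtColor(c['image'],cv2.COLOR_RGB2HSV); g=cv2.cvtColor(c['image'],cv2.COLOR_RGB2GRAY)
mm=((h[:,:,1]<60)&(h[:,:,2]>120)).astype(np.uint8); mm[150:]=0; mm[:,:225]=0; mm[:,345:]=0
k=np.argwhere(mm)[:,::-1]; hull=cv2.convexHull(k.astype(np.int32))
P=np.array([onz(c,*q[0],.04)[:2] for q in hull],np.float32); print('ring',cv2.minEnclosingCircle(P),cv2.fitEllipse(P))
# stripe of held cup in tool frame
s=readout.get_state(); r=R.from_quat(s['orientation']); zr=s['position'][2]+.035
for q in((280,267),(280,388)):
    print('stripe tool',(r.inv().apply(onz(c,*q,zr)-s['position'])*1000).round(1))
print('tool x ang',np.degrees(np.arctan2(*r.as_matrix()[1::-1,0])),r.as_matrix()[:,2].round(4))
E
python3 d.py
```

```text
[289  35   7   5  29] [292.  37.]
[273 116   7   5  22] [275.6 117.9]
[272 261  16   9 141] [279.6 265.1]
[ 14 285  29  24  87] [ 27.3 297.5]
[273 386  14   7  92] [279.9 389. ]
slots [0.47484225 0.18611527 0.04      ] [0.53461704 0.15535408 0.04      ] 0.06722557103459412 [0.50472965 0.17073468 0.04      ] 152.76882676453044
corners [0.505131   0.17103964 0.04      ] [0.092, 0.091, 0.091, 0.091]
edge ang 59.66193912934754
ring ((0.5057516694068909, 0.1718391627073288), 0.06956810504198074) ((0.5073769092559814, 0.16492925584316254), (0.10945430397987366, 0.1399867981672287), 88.77700805664062)
stripe tool [ 28.2   2.1 -34.9]
stripe tool [-28.    2.3 -35.1]
tool x ang 164.80598675568336 [-0.0038 -0.0012 -1.    ]
```

```bash
python3 - <<'E'
from h import *
s=readout.get_state(); print(s['position'],totool([.5043,.1683,.115]).round(1))
E
```

```text
[0.60546564 0.13684021 0.2121602 ] [105.5   4.1  97.5]
```

```bash
python3 -m crank '[25,4,0,0,0,4,130,60,4,0,0,0,8,130,90,4,10,0,0,12,130,105,4,40,0,0,12,130,105,4,70,0,0,12,130,105,4,90,0,0,12,130,105,4,97,0,0,12,130,105,4,97,0,0,12,130,105,4,97,0,0,12,130]'
python3 - <<'E'
from h import *
a=snap('side','s1.png');snap('wrist','w4.png')
s=readout.get_state(); r=R.from_quat(s['orientation']).as_matrix();print(s['position'],s['joint_pos'].round(2),np.degrees(np.arctan2(r[1,0],r[0,0])),s['ft_force'],s['wrist_torque'])
i=cv2.resize(a['image'][180:320,180:380,::-1],(800,560),interpolation=2);cv2.imwrite('pics/s1c.png',i)
E
```

```text
time: 7.13
position: [0.5066, 0.1669, 0.1178]
orientation: [0.237, 0.972, -0.0, -0.0]
ft_force: [1.0, 0.5, -1.2]
opening: 0.659
grasp_force: 29.9
[0.50797174 0.1677292  0.11933284] [ 0.27  0.11  2.02 -0.    1.01 -0.82] 152.62830549959244 [ 0.88968042 -0.54186734 -1.85783711] [-0.00151851 -0.16621781  0.00017614]
```

View pics/s1c.png

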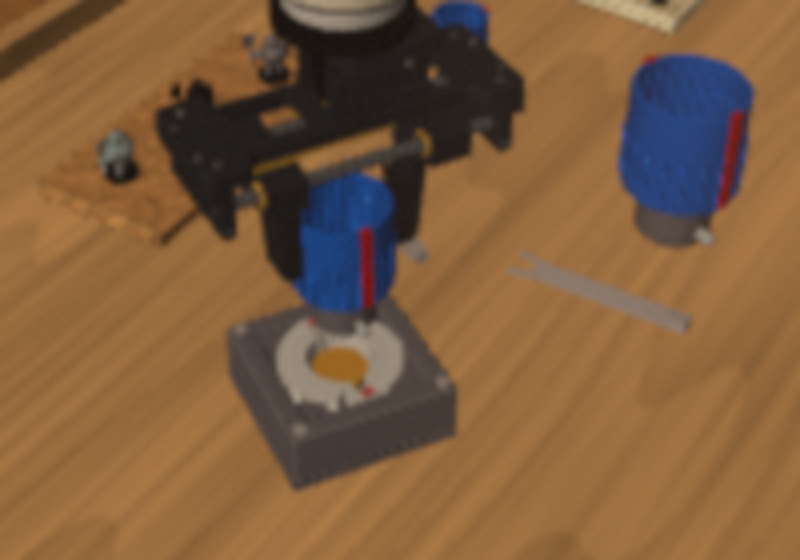

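The side crop shows the cup hanging over the dock, with its foot bottom near (335,330). The socket ring is centred near (340,359) and the red bars are at (311,322) and (367,392).

```bash
python3 -m crank '[0,0,0,0,0,0,130,0,0,0,0,0,0,130,0,0,0,0,0,0,130]'; python3 - <<'E'
from h import *
from rig import camera
P=[readout.get_state()['position']]
for i in range(8): camera('wrist'); P.append(readout.get_state()['position'])
print(np.mean(P,0),np.std(P,0))
c=load('s1.png')
print('side: ring',onz(c,180+340/4,180+359/4,.04),'bars',onz(c,180+311/4,180+322/4,.04),onz(c,180+367/4,180+392/4,.04))
# cup red stripe bottom / cup axis: rim centre
print('corners',np.mean([onz(c,180+x/4,180+y/4,.04) for x,y in((240,329),(444,383),(300,430),(384,310))],0))
z=np.mean(P,0)[2]
# cup body horizontally centred at its mid height, crop px ~ x 346
print('cup pred',[(proj(c,[*np.mean(P,0)[:2],z-.051+h])-180)*4 for h in(.0,.03,.086)])
t=load('top0.png'); im=t['image'];g=cv2.resize(im[205:275,190:265,::-1],(750,700),interpolation=2);cv2.imwrite('pics/t0c.png',g)
E
```

```text
time: 7.48
position: [0.5072, 0.1682, 0.1187]
orientation: [0.236, 0.972, 0.0, 0.001]
ft_force: [0.6, -0.3, -2.3]
opening: 0.66
grasp_force: 29.9
[0.50664072 0.16812388 0.11800536] [2.94363499e-04 4.94819936e-05 3.68009270e-04]
side: ring [0.50318225 0.17286014 0.04      ] bars [0.53584332 0.15674708 0.04      ] [0.47493799 0.1861589  0.04      ]
corners [0.50107025 0.17386197 0.04      ]
cup pred [array([339.8079227 , 318.05774274]), array([339.8047884 , 278.92228478]), array([339.79860281, 201.68801001])]
```

View pics/w4.png

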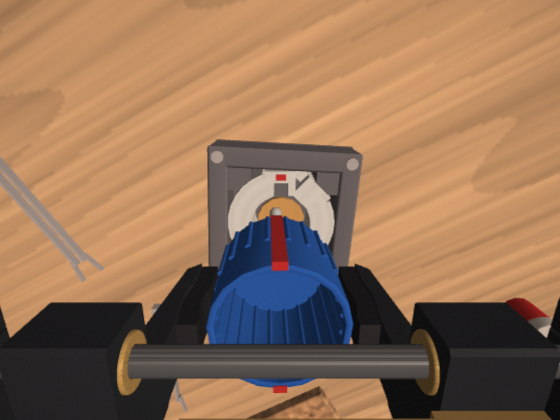

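The wrist view shows the front bar at (281,178), ring columns 228–334 (centre 281), the cup stripe at column 280 and the pin tip at (277,213). Slot and pins are parallel to within about 2°.

```bash
python3 - <<'E'
from h import *
c=load('w4.png'); s=readout.get_state(); r=R.from_quat(s['orientation'])
p0=np.array([.50664,.16812,.118])
T=lambda u,v,z:(r.inv().apply(onz(c,u,v,z)-p0)*1000).round(1)
print('bar',T(281,178,.04),'ring L/R',T(228,215,.04),T(334,215,.04),'pin tip',T(277,213,.118-.051+.009),'rim',T(280,265,.153),T(280,389,.153))
print('screws',T(217,157,.04),T(352,164,.04), 'stripe foot',T(277,222,.118-.051+.03))
E
```

```text
bar [35.5  1.5 78. ] ring L/R [  9.1 -35.8  78. ] [ 8.9 38.8 78. ] pin tip [22.2 -1.2 42. ] rim [ 27.  -0. -35.] [-31.4  -0.  -35. ]
screws [ 49.8 -41.1  78. ] [44.9 49.1 78. ] stripe foot [24.  -1.2 21. ]
```

```bash
python3 -m crank '[4,2,0,0,0,0,130,4,2,10,0,0,0,130,4,2,18,0,0,0,130,4,2,22,0,0,0,130,4,2,24,0,0,0,130,4,2,24,0,0,0,130]';  python3 -m crank '[0,0,1,0,0,0,130,0,0,2,0,0,0,130,0,0,3,0,0,0,130,0,0,4,0,0,0,130,0,0,4,0,0,0,130]'; python3 -c "
from h import *
s=readout.get_state();print(s['ft_force'],s['wrist_torque'],s['position'])"
```

```text
time: 8.38
position: [0.5029, 0.1714, 0.0924]
orientation: [0.236, 0.972, -0.001, -0.001]
ft_force: [-0.7, 0.9, -1.1]
opening: 0.658
grasp_force: 29.9
time: 8.8
position: [0.5038, 0.1716, 0.0897]
orientation: [0.236, 0.972, 0.0, 0.0]
ft_force: [0.5, -0.3, -1.4]
opening: 0.664
grasp_force: 29.9
[ 0.54807161 -0.33187421 -1.43096421] [-0.02526582 -0.13130612  0.03350967] [0.50382385 0.17163125 0.08967141]
```

```bash
python3 -m crank '[0,0,1,0,0,0,130,0,0,2,0,0,0,130,0,0,2,0,0,0,130]';  python3 -m crank '[0,0,1,0,0,0,130,0,0,2,0,0,0,130,0,0,2,0,0,0,130]'; python3 -m crank '[0,0,1,0,0,0,130,0,0,1,0,0,0,130]'
```

```text
time: 9.05
position: [0.504, 0.1717, 0.0877]
orientation: [0.236, 0.972, 0.0, 0.0]
ft_force: [0.1, -0.2, -0.6]
opening: 0.656
grasp_force: 29.9
time: 9.3
position: [0.5041, 0.1718, 0.0857]
orientation: [0.236, 0.972, 0.0, 0.0]
ft_force: [0.9, 0.9, -0.9]
opening: 0.658
grasp_force: 29.9
time: 9.47
position: [0.504, 0.1718, 0.0847]
orientation: [0.236, 0.972, 0.0, 0.0]
ft_force: [2.3, 0.9, 0.0]
opening: 0.658
grasp_force: 29.9
```

```bash
python3 -m crank '[0,0,1,0,0,0,130,0,0,1,0,0,0,130]';  python3 -m crank '[0,0,1,0,0,0,130,0,0,1,0,0,0,130]'; python3 -m crank '[0,0,1,0,0,0,130,0,0,1,0,0,0,130]'
```

```text
time: 9.63
position: [0.504, 0.1718, 0.0837]
orientation: [0.236, 0.972, 0.0, 0.0]
ft_force: [0.7, 1.9, -0.9]
opening: 0.657
grasp_force: 29.9
time: 9.8
position: [0.5042, 0.1717, 0.083]
orientation: [0.236, 0.972, 0.0, 0.0]
ft_force: [0.9, 0.5, 1.0]
opening: 0.658
grasp_force: 29.9
time: 9.97
position: [0.5042, 0.1717, 0.082]
orientation: [0.236, 0.972, 0.0, 0.0]
ft_force: [1.1, -1.1, 1.5]
opening: 0.661
grasp_force: 29.9
```

The rise of about 3 N at 0.083 m is the spring, so the pins are in the slots.

```bash
python3 -m crank '[0,0,1,0,0,0,130,0,0,2,0,0,0,130,0,0,3,0,0,0,130,0,0,4,0,0,0,130,0,0,4,0,0,0,130]';  python3 -m crank '[0,0,1,0,0,0,130,0,0,2,0,0,0,130,0,0,3,0,0,0,130,0,0,4,0,0,0,130,0,0,4,0,0,0,130]'; python3 -m crank '[0,0,1,0,0,0,130,0,0,2,0,0,0,130,0,0,3,0,0,0,130,0,0,4,0,0,0,130,0,0,4,0,0,0,130]'; python3 -c "
from h import *
s=readout.get_state();print(s['ft_force'],s['wrist_torque'],s['position'])"
```

```text
time: 10.38
position: [0.5041, 0.1718, 0.0778]
orientation: [0.236, 0.972, 0.0, 0.0]
ft_force: [1.7, 1.2, 3.5]
opening: 0.659
grasp_force: 29.8
time: 10.8
position: [0.5041, 0.1717, 0.0738]
orientation: [0.236, 0.972, 0.0, 0.0]
ft_force: [0.2, 0.1, 5.4]
opening: 0.659
grasp_force: 29.8
time: 11.22
position: [0.5042, 0.1717, 0.0701]
orientation: [0.236, 0.972, 0.0, 0.0]
ft_force: [0.4, 0.7, 5.8]
opening: 0.661
grasp_force: 29.8
[0.38093553 0.7048843  5.79154397] [ 0.06783923 -0.28305917 -0.01345017] [0.50423242 0.17170432 0.07009129]
```

```bash
python3 -m crank '[0,0,1,0,0,0,130,0,0,2,0,0,0,130,0,0,3,0,0,0,130,0,0,4,0,0,0,130,0,0,4,0,0,0,130]';  python3 -m crank '[0,0,0,0,0,3,130,0,0,0,0,0,6,130,0,0,0,0,0,8,130,0,0,0,0,0,8,130]'; python3 -c "
from h import *
s=readout.get_state();print(s['ft_force'],s['wrist_torque'],s['position'])"
```

```text
time: 11.63
position: [0.5043, 0.1717, 0.0663]
orientation: [0.236, 0.972, 0.0, 0.0]
ft_force: [-0.1, -0.6, 9.0]
opening: 0.662
grasp_force: 29.8
time: 11.97
position: [0.5046, 0.1719, 0.0666]
orientation: [0.304, 0.953, 0.001, 0.001]
ft_force: [0.1, 0.7, 7.5]
opening: 0.657
grasp_force: 29.8
[0.13035125 0.73377847 7.50896881] [ 0.20865133 -0.27705475  0.03079972] [0.50455405 0.17192743 0.06656663]
```

```bash
python3 -m crank '[0,0,0,0,0,4,130,0,0,0,0,0,8,130,0,0,0,0,0,12,130,0,0,0,0,0,16,130,0,0,0,0,0,20,130,0,0,0,0,0,20,130]'; python3 -c "
from h import *
s=readout.get_state();print(s['ft_force'],s['wrist_torque'],s['position'])"; python3 -m crank '[0,0,0,0,0,4,130,0,0,0,0,0,8,130,0,0,0,0,0,12,130,0,0,0,0,0,12,130]'; python3 -c "
from h import *
s=readout.get_state();print(s['ft_force'],s['wrist_torque'],s['position'])"
```

```text
time: 12.47
position: [0.5052, 0.1722, 0.0669]
orientation: [0.466, 0.885, 0.001, 0.001]
ft_force: [1.5, 0.6, 8.6]
opening: 0.657
grasp_force: 29.8
[1.4518865  0.59603679 8.55669894] [ 0.21223075 -0.45321433 -0.01525442] [0.50517699 0.17217341 0.06686387]
time: 12.8
position: [0.5055, 0.1722, 0.067]
orientation: [0.555, 0.832, 0.001, 0.001]
ft_force: [1.5, 0.9, 8.1]
opening: 0.66
grasp_force: 29.8
[1.49555988 0.9141491  8.11387455] [ 0.20872731 -0.55364547 -0.02417245] [0.50552092 0.17219311 0.06698424]
```

```bash
cat > st.sh <<'E'
python3 -c "
from h import *
s=readout.get_state();r=R.from_quat(s['orientation']).as_matrix();print(s['ft_force'].round(1),s['wrist_torque'].round(3),'turned',round(152.6-np.degrees(np.arctan2(r[1,0],r[0,0])),1))"
E
python3 -m crank '[0,0,0,0,0,1.5,130,0,0,0,0,0,3,130,0,0,0,0,0,3,130]' >/dev/null; sh st.sh;  python3 -m crank '[0,0,0,0,0,1,130,0,0,0,0,0,2,130,0,0,0,0,0,2,130]'>/dev/null; sh st.sh;python3 -m crank '[0,0,0,0,0,1,130,0,0,0,0,0,1.5,130,0,0,0,0,0,1.5,130]'>/dev/null; sh st.sh
```

```text
[2.7 0.3 7.8] [ 0.142 -0.592  0.006] turned 43.0
[2.2 0.6 7.7] [ 0.194 -0.613 -0.002] turned 44.9
[2.  0.7 7.8] [ 0.106 -0.689  0.146] turned 46.4
```

```bash
python3 -m crank '[0,0,0,0,0,1,130,0,0,0,0,0,1,130]' >/dev/null; sh st.sh;  python3 -m crank '[0,0,0,0,0,0.5,130,0,0,0,0,0,0.5,130]'>/dev/null; sh st.sh
```

```text
[3.1 0.8 7.4] [ 0.073 -0.791  0.19 ] turned 47.4
[2.5 1.7 6.8] [ 0.063 -0.868  0.247] turned 47.9
```

At the stop (0.25 N m). Now let it rise slowly.

```bash
python3 -m crank '[0,0,-1,0,0,0,130,0,0,-2,0,0,0,130,0,0,-3,0,0,0,130,0,0,-3,0,0,0,130]'; sh st.sh;  python3 -m crank '[0,0,-1,0,0,0,130,0,0,-2,0,0,0,130,0,0,-3,0,0,0,130,0,0,-3,0,0,0,130]';sh st.sh;  python3 -m crank '[0,0,-1,0,0,0,130,0,0,-1,0,0,0,130]'; sh st.sh
```

```text
time: 14.22
position: [0.5062, 0.1721, 0.0698]
orientation: [0.611, 0.792, 0.002, 0.002]
ft_force: [4.9, 0.3, 5.0]
opening: 0.658
grasp_force: 29.8
[4.9 0.3 5. ] [ 0.188 -1.16   0.204] turned 47.9
time: 14.55
position: [0.5062, 0.1721, 0.0726]
orientation: [0.611, 0.792, 0.002, 0.002]
ft_force: [6.1, 0.7, 4.1]
opening: 0.658
grasp_force: 29.8
[6.1 0.7 4.1] [ 0.173 -1.252  0.191] turned 47.9
time: 14.72
position: [0.5062, 0.1721, 0.0736]
orientation: [0.611, 0.792, 0.002, 0.002]
ft_force: [6.1, 0.1, 3.7]
opening: 0.661
grasp_force: 29.7
[6.1 0.1 3.7] [ 0.226 -1.313  0.234] turned 47.9
```

```bash
python3 -m crank '[0,0,-0.5,0,0,0,130,0,0,-0.5,0,0,0,130]'; sh st.sh;  python3 -m crank '[0,0,-0.5,0,0,0,130,0,0,-0.5,0,0,0,130]';sh st.sh;  python3 -m crank '[0,0,-0.5,0,0,0,130,0,0,-0.5,0,0,0,130]'; sh st.sh
```

```text
time: 14.88
position: [0.5061, 0.1721, 0.0737]
orientation: [0.611, 0.792, 0.002, 0.002]
ft_force: [6.3, 1.4, 1.3]
opening: 0.656
grasp_force: 29.7
[6.3 1.4 1.3] [ 0.246 -1.581  0.236] turned 47.9
time: 15.05
position: [0.5061, 0.1721, 0.0738]
orientation: [0.611, 0.792, 0.002, 0.002]
ft_force: [8.5, 1.5, -1.8]
opening: 0.662
grasp_force: 29.7
[ 8.5  1.5 -1.8] [ 0.309 -1.698  0.249] turned 47.9
time: 15.22
position: [0.506, 0.1721, 0.0739]
orientation: [0.611, 0.792, 0.002, 0.002]
ft_force: [7.7, 2.2, -3.4]
opening: 0.659
grasp_force: 29.7
[ 7.7  2.2 -3.4] [ 0.383 -1.92   0.233] turned 47.9
```

The cup stops at 0.0738 m, the expected locked height. Ease back 1 mm, open and withdraw upward.

```bash
python3 -m crank '[0,0,1,0,0,0,130,0,0,1,0,0,0,110,0,0,1,0,0,0,80,0,0,1,0,0,0,40,0,0,1,0,0,0,0,0,0,1,0,0,0,0,0,0,1,0,0,0,0,0,0,1,0,0,0,0]' 10; sh st.sh; python3 -m crank '[0,0,-10,0,0,0,0,0,0,-30,0,0,0,0,0,0,-60,0,0,0,0,0,0,-100,0,0,0,0,0,0,-130,0,0,0,0,0,0,-150,0,0,0,0,0,0,-150,0,0,0,0,0,0,-150,0,0,0,0]'
python3 - <<'E'
from h import *
a=snap('side','s2.png');b=snap('wrist','w5.png')
i=cv2.resize(a['image'][200:320,200:340,::-1],(490,420),interpolation=2);cv2.imwrite('pics/fin.png',cv2.resize(np.hstack([i,b['image'][:,:,::-1]]),(800,320)))
E
```

```text
time: 15.88
position: [0.5027, 0.1713, 0.0724]
orientation: [0.611, 0.792, -0.001, -0.001]
ft_force: [0.0, 0.1, 0.4]
opening: 1.0
grasp_force: 0.0
[0.  0.1 0.4] [-0.042 -0.135  0.005] turned 47.9
time: 16.55
position: [0.5047, 0.1719, 0.2252]
orientation: [0.611, 0.792, 0.002, 0.001]
ft_force: [-0.9, 0.2, -0.4]
opening: 1.001
grasp_force: 0.0
```

View pics/fin.png

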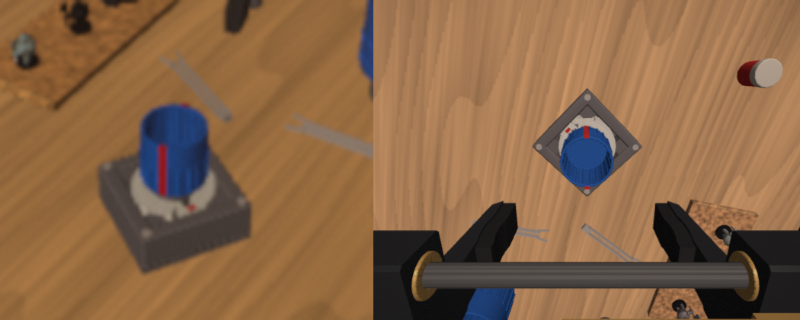

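The cup stands upright in the dock, its stripe (160,170) turned about 45° from the red bar (193,208). Nothing touches it and the neighbours are in place.

```bash
python3 -m crank '[0,0,0,0,0,0,0,0,0,0,0,0,0,0,0,0,0,0,0,0,0,0,0,0,0,0,0,0]' >/dev/null; python3 -c "
from h import *
print(order.hand_in())"
```

```text
the job is handed in; nothing more can be done
None
```

The cup was twisted 45° clockwise to the stop, rose to its locked height and was released; the last picture showed it upright and the neighbours in view undisturbed, and I handed the job in at about 17 s with no verdict returned.

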